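# Shut off the tagged air line in the bench air box

### The job

Shut off the tagged air line of the speaker bench: push the cover of the grey air box aside by its ridge, all the way along to its far stop (to the robot's left), then push the valve handle that ends in a round disc clockwise, seen from above, until it is fully shut, a quarter turn across its pipe. The cover is only slid, never lifted or tipped; leave the plain straight handle and the other things on the bench as they are.

Things in the scene. Friction and masses are not known exactly. Their poses are not given: they have to be found in the camera images.
- air_box: Grey air box fixed to the table, 142 (its x) by 465 mm (its y), 71 mm high. Origin at table height under its middle, z up. Half y -222..0 mm, x -56..+56 is an open-topped pit, floor 6 mm above the table, rims at 62 mm; half y 0..+222 is a closed deck at 62 mm. Low guides (inner faces x +-65 mm, tops 71 mm) lead the cover along y. A 40 mm high ledge with small things lies behind, x 71..131 mm.
- cover: Loose aluminium cover plate, 126 (x) by 220 (y) by 5 mm, about 0.35 kg, lying at 62 mm height on the pit's rims and hiding both valves at the start; slides along the box's y with 1 to 4 N. Origin: centre of its underside, axes parallel to the box's. At the far (+y) stop its origin is at y +112 mm in the box's frame.
- ridge_top (a point): Middle of the top of the cover's push ridge, 85 mm above the table. The ridge stands across the plate's middle, 90 mm long (x), 16 mm thick (y), 18 mm high over the plate.
- tagged_valve: Fixed brass valve of the tagged handle, in the pit, hidden at the start. Origin on the handle's vertical pivot axis at table height; axes parallel to the box's. It stands at x +25 mm, y -157 or -67 mm in the box's frame (the two valves swap places). Brass and pipe reach 35 mm above the table beside the handle; the pipe runs along x.
- tagged_handle (a joint): Turn of the tagged handle, rad: 0 open, along the pipe, pointing from the pivot to the box's -x; grows clockwise seen from above; 1.571 fully shut at its stop, pointing to the box's +y. Starts 0 to 0.35. About 0.12 N m (3 N at the disc), stays where left. Steel bar 14 mm wide, 38 to 48 mm above the table, ending in the disc.
- tagged_end (a point): Centre of the round disc at the end of the tagged handle, 48 mm from the pivot, 46 mm above the table; the disc is 28 mm across, its side spans 38 to 54 mm above the table. Turns with the handle.
- plain_valve: The other fixed valve in the pit, in the other place; origin on its handle's pivot axis at table height, axes parallel to the box's.
- plain_handle (a joint): Turn of the plain handle, same sense as the tagged one's, starts 0 to 0.2. A straight steel bar 14 mm wide without disc, reaching 58 mm from its pivot, 38 to 48 mm above the table. To be left as it is.
- speaker_a: Loose headphone speaker unit, black disc 72 mm across, 20 mm high, in front of the box. Not part of the job.
- speaker_b: A second such speaker unit, in front of the box. Not part of the job.
- speaker_c: Smaller speaker unit, 50 mm across, 20 mm high, standing on the rear ledge of the box. Not part of the job.
- jar: Small capped jar, 48 mm across, 45 mm high, on the rear ledge of the box. Not part of the job.
- mallet: Wooden mallet, 180 mm long, lying left of the box. Not part of the job.
- meter: Grey hand-held test meter, 170 x 85 x 42 mm, lying right of the box. Not part of the job.
- screwdriver: Screwdriver, 160 mm long, lying left of the box, towards the back. Not part of the job.
- plain_end (a point): A point on the plain handle 48 mm from its pivot, 46 mm above the table.

How it is judged:
By the outcome, as a careful person would: the job done as asked, in the order asked, and still so for the second after the job is handed in, with the robot touching nothing.
It also fails if it takes over 48 s, if anything falls off the work surface, if the arm or the gripper's body presses on something with over 40 N, if the wrist force passes 120 N, or if a joint passes its speed limit or range.

### The arm

A 7-joint arm with a two-finger parallel gripper is mounted at the origin on the work surface. World frame = base frame: x ahead of the robot, y to its left, z up, the work surface at z = 0. Lengths are in m, angles in rad, forces in N, time in s.
With the tool pointing down it reaches from about 0.4 to 0.85 m from the base axis. Payload 10.4 kg.
Tool frame: the origin (TCP) lies on the centre line of the jaws, within the pads' length; the fingertips stand tcp_to_tips ahead of it and the grasp point (between the pads) lies 5 mm behind it (tcp_to_tips is the distance from the TCP to the fingertips, in m); z points along the fingers, y is the direction in which the jaws open and shut (so a half turn about z gives the same grasp; the last joint's range is limited). The gripper opens to 87 mm and grips with 3 to 60 N. Pads are 19 mm wide; open, the fingers measure 117 mm over their backs; the gripper's body (75 mm by 190 mm) begins 51 mm behind the grasp point.
Start: joints at [1.271, 0.332, -0.065, 1.46, 0.022, 1.35, -0.088], TCP at [0.171, -0.601, 0.237] pointing down, gripper open.
Joint ranges: [-2.6, 2.6], [-0.5, 2.12], [-1.47, 1.34], [0.16, 2.42], [-1.27, 4.41], [0.06, 2.06], [-2.6, 2.6]. Speed limits (rad/s): [2.22, 2.22, 2.79, 2.79, 3.14, 3.14, 3.14].

### API

Orientations are given as [roll, pitch, yaw] about the fixed x, y, z axes, in that order (R = Rz(yaw) Ry(pitch) Rx(roll)).
In Python, from bench import * gives the robot as it stands.
- The arm moves only by the tool arm_command, never from a script. Its argument "series" is a list that holds one entry, the list of rows, each a list of 5 numbers: the shift along the tool's x, y, z in cm, then the turn about the tool's z in degrees, then the finger opening in cm, from 0 to 8.7. In form: [[[x, y, z, turn, hand], ...]]. A call has 1 to 8 rows; each row is the pose to reach, as a shift and turn from the pose commanded when the call began, along the tool's axes at that moment; what a row does not reach only later rows make up. A row lasts 1/8 s, in which the tool goes at most 62.5 mm and 10.7 degrees, less where a joint would pass 70% of its speed; a pose out of reach is approached as far as the arm can. A call with a gripper value outside its range is refused whole. The fingers move at their own pace and stop on an object; "newtons" is the grip in N (left out, the last holds). Time passes only in rows, so rows that repeat a pose let the fingers close. It gives the time, the measured TCP pose, the force and the opening at its end, in the units of the state.
- read_state(): the state, without advancing time (a new reading comes with each control period).
- camera(name): name is "side" or "top"; returns (picture, depth): 420x560x3 uint8, red, green, blue; 420x560 float32, m along the optical axis (not along the pixel's ray), 0 where there is no reading.
- get_calibration(name): a dict with "intrinsics" (3x3 intrinsics, pixels), "R" (3x3) and "t" (3): a world point X has camera coordinates R X + t. Camera axes: x right, y down, z forward; pixel columns grow to the right and rows downward; lengths in m; the calibration is good to about 2 mm. A picture is of the moment at which its call begins. get_calibration takes no time and is no camera call.
- hand_in(): hands the job in, once; it reports no verdict.
Trained networks look in the newest picture that a camera, given by its name, has taken for a name from the list of things; names that differ only in an ending like _2 or _b are one class to them, and where a whole thing is asked for, a point or a joint stands for the part that bears it (a point fixed in the world has none). Each returns a list of dicts, best first, with "confidence" (0 to 1); they miss things now and then, are a little off and sometimes report something else, mostly with a low value. They report only what shows in the picture. A call takes as long as a camera call.
- cut_out(camera, label): "pixels" (420x560 bool, what is visible of it) and "extent" ([left, top, width, height] in pixels, round what is visible of it).
- place_of(camera, label): "centre" ([row, column] in pixels: a listed point, or the origin of a listed thing).
The state is a dict: "time": time; "q": joint angles; "joint_vel": joint speeds; "effort": joint torques, N m; "tool_pos": TCP position; "eef_rot": TCP orientation; "wrist_force": force on the tool from outside, world axes, zero at the start; "ft_torque": the same for the moment, N m; "grip_width": opening from 0.0 (shut) to 1.0 (fully open).
Only numpy, scipy, OpenCV 4.12 (cv2) and the standard library are available. Lean on these libraries where they do the work, as an engineer would, in place of code of your own. Each camera call takes 0.05 s, during which the arm holds its last target.

## Working session

There is one attempt and no reset: what is moved stays moved. The work goes in short steps, Python scripts to look and compute and a tool call to move; the robot and the scene stay as the last step left them, time stands still between calls to the robot, and variables do not carry over. Pictures are saved under pics/ and viewed, and the job is handed in when it is done.

Besides the shell and the picture viewer there is one more tool, called after "Emit:" as a command line: name --argument value ..., lists and objects as JSON in quotes. arm_command: Moves the arm, as the interface text tells. Its arguments: {"type":"object","properties":{"series":{"type":"array","items":{"type":"array","items":{"type":"array","items":{"type":"number"}}}},"newtons":{"type":"number"}},"required":["series"]}

```bash
mkdir -p pics
cat > h.py <<'E'
from bench import *
import numpy as np, cv2
def snap(n,f):
    p,d=camera(n); cv2.imwrite('pics/'+f,p[:,:,::-1].copy()); return p,d
def ray(n,r,c,z):
    k=get_calibration(n);K=np.array(k['intrinsics']);R=np.array(k['R']);t=np.array(k['t'])
    o=-R.T@t; v=R.T@np.linalg.inv(K)@np.array([c,r,1.]); return o+v*(z-o[2])/v[2]
def proj(n,X):
    k=get_calibration(n);K=np.array(k['intrinsics']);R=np.array(k['R']);t=np.array(k['t'])
    p=K@(R@np.array(X)+t); return p[1]/p[2],p[0]/p[2]
def cloud(n,d):
    k=get_calibration(n);K=np.array(k['intrinsics']);R=np.array(k['R']);t=np.array(k['t'])
    v,u=np.mgrid[:420,:560]; P=np.stack([u,v,np.ones_like(u)],-1)@np.linalg.inv(K).T*d[...,None]
    return (P-t)@R
E
python3 - <<'E'
from h import *
s=read_state();print(s)
for n in('top','side'):
    p,d=snap(n,n+'0.png')
    for l in('ridge_top','cover','air_box'):
        for x in place_of(n,l)[:2]: print(n,l,x, ray(n,*x['centre'],{'ridge_top':.085,'cover':.062,'air_box':0}[l]))
E
```

```text
{'time': 0.0, 'q': array([ 1.27143371,  0.33288281, -0.06467385,  1.46095797,  0.02159151,
        1.34988929, -0.08845984]), 'joint_vel': array([-0.00071522,  0.0013336 , -0.00271608,  0.00064983,  0.0012148 ,
       -0.00032759, -0.00085435]), 'effort': array([ 9.24808091e-06, -6.23243737e+01,  2.48102011e-02, -3.89897239e+01,
       -6.12826715e-02,  4.00313688e-02,  1.35512933e-04]), 'tool_pos': array([ 0.17065767, -0.6008625 ,  0.23573908]), 'eef_rot': array([-3.14015178e+00,  6.72045700e-05,  2.76797581e-01]), 'wrist_force': array([ 0.12271215, -0.37307852, -0.56351242]), 'ft_torque': array([ 0.02290629, -0.04040442,  0.02567238]), 'grip_width': 0.9994461928026255}
top ridge_top {'centre': [229.0, 317.1], 'confidence': 0.83} [ 0.50214264 -0.06881132  0.085     ]
top air_box {'centre': [228.4, 276.2], 'confidence': 0.81} [0.50182089 0.03372567 0.        ]
side ridge_top {'centre': [185.2, 331.7], 'confidence': 0.81} [ 0.49994469 -0.07015453  0.085     ]
side cover {'centre': [190.1, 334.8], 'confidence': 0.75} [ 0.4932915  -0.07946327  0.062     ]
side air_box {'centre': [230.6, 310.0], 'confidence': 0.58} [0.50770384 0.02139275 0.        ]
```

```bash
grep -n "tcp_to_tips" -r . 2>/dev/null | head; python3 -c "
import bench;print([x for x in dir(bench) if x[0]!='_']);print(getattr(bench,'tcp_to_tips',None))"
```

```text
['MotionError', 'camera', 'cut_out', 'get_calibration', 'hand_in', 'place_of', 'read_state', 'tcp_to_tips']
0.014
```

View pics/top0.png

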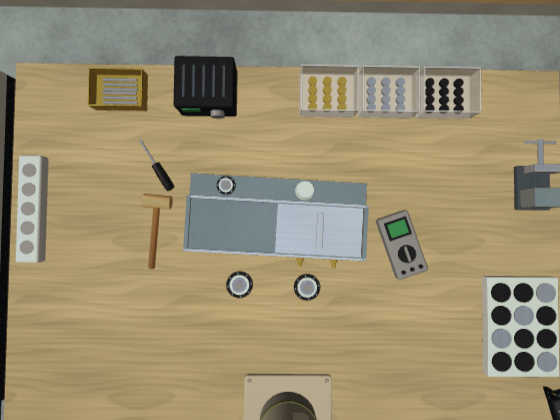

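View pics/side0.png

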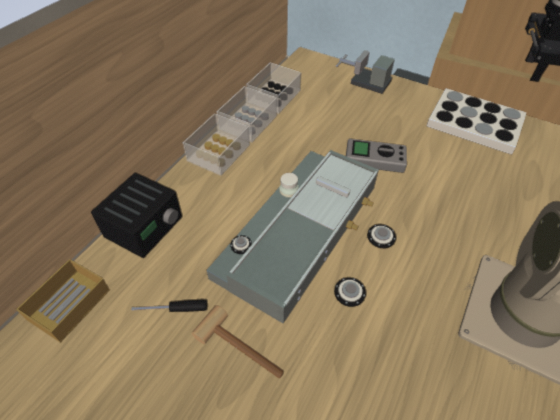

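Run:
```python
from h import *
p,d=camera('top');P=cloud('top',d)
def rect(lo,hi,name):
    m=(d>0)&(P[...,2]>lo)&(P[...,2]<hi)&(P[...,0]>.38)&(P[...,0]<.66)&(P[...,1]>-.35)&(P[...,1]<.4)
    n,l,s,c=cv2.connectedComponentsWithStats(m.astype(np.uint8))
    for i in np.argsort(-s[1:,4])[:3]+1:
        q=P[l==i]; r=cv2.minAreaRect((q[:,:2]*1000).astype(np.float32)); print(name,s[i],np.round(r[0],1),np.round(r[1],1),r[2],q[:,2].mean())
rect(.079,.095,'ridge');rect(.055,.0755,'top')
rect(.0645,.0695,'cover')
```

```text
ridge [316 213   8  36 229] [498.5 -75.1] [16.2 88.6] 86.94335174560547 0.08429807198202216
ridge [297 181  17  18 226] [601.4 -37.6] [41.2 41.1] 46.395668029785156 0.08503688148227119
top [ 183  195  186   66 9916] [503.5  34.2] [466.  142.1] 87.28947448730469 0.06495366413489957
top [220 180  11  11  75] [613.4 166.5] [26.7 24.3] 64.14979553222656 0.058133056133823614
top [296 189  14  11  23] [588.2 -28.9] [39.  13.4] 57.33140182495117 0.06057720961481691
cover [ 274  202   92   59 3251] [498.5 -78.5] [232.  141.8] 87.64286041259766 0.06698357658396478
cover [216 250  13   4  15] [443.4 170.6] [30.6  6.4] 82.86974334716797 0.06800985580351025
cover [363 233   4  10  13] [ 481.5 -192. ] [ 8.1 22.9] 88.23646545410156 0.06811516100659555
```

The top view shows the box at columns 185–367, with the cover's ridge at about (row 230, col 320). The depth fit agrees with the stated sizes (466×142, ridge 16×89). It puts the box centre at (0.5035, 0.034) with yaw about −2.7°, and the cover origin at box y ≈ −109. Next I compute the approach for pushing the ridge with closed fingers from its −y side.

```bash
cat >> h.py <<'E'
C=np.array([.5035,.0342]);A=np.radians(-2.7)
def w(bx,by): # box mm -> world
    c,s=np.cos(A),np.sin(A); return C+np.array([c*bx-s*by,s*bx+c*by])/1000
def b(x,y):
    c,s=np.cos(A),np.sin(A); d=(np.array([x,y])-C)*1000; return np.array([c*d[0]+s*d[1],-s*d[0]+c*d[1]])
def plan(bx,by,z,yaw=A):
    from scipy.spatial.transform import Rotation as Ro
    s=read_state(); R=Ro.from_euler('xyz',s['eef_rot']).as_matrix(); p=s['tool_pos']
    sh=R.T@(np.array([*w(bx,by),z])-p)*100
    print('shift cm',np.round(sh,2),'turn',np.round(-np.degrees(yaw-s['eef_rot'][2]),1))
def st():
    s=read_state(); print('t',s['time'],'box',np.round(b(*s['tool_pos'][:2]),1),'z',s['tool_pos'][2],'yaw',np.degrees(s['eef_rot'][2]),'F',np.round(s['wrist_force'],1),'g',s['grip_width'])
E
python3 -c "
from h import *
st();plan(0,-152,.2)"
```

```text
t 0.45 box [-302.4 -650.4] z 0.23649783314335213 yaw 15.856427089008445 F [-1.4  0.2 -0.5] g 0.9981801218873265
shift cm [ 44.53 -37.62   3.65] turn 18.6
```

Emit:
arm_command --series '[[[5,-4.2,0,3,0],[10,-8.4,0,6,0],[15,-12.7,0.5,9,0],[20,-16.9,1,12,0],[25,-21.1,1.5,15,0],[30,-25.3,2,18.6,0],[35,-29.6,2.5,18.6,0],[40,-33.8,3,18.6,0]]]'

```text
time: 1.45
tool_pos: [0.4503, -0.1856, 0.2087]
eef_rot: [3.141, -0.001, -0.048]
wrist_force: [1.2, -0.6, -0.1]
grip_width: 0.171
```

```bash
python3 -c "
from h import *
st();plan(0,-152,.12)"
```

```text
t 1.45 box [ -42.8 -222.1] z 0.20869977132533302 yaw -2.7592459189002216 F [ 1.2 -0.6 -0.1] g 0.17076040606111864
shift cm [ 4.27 -7.02  8.87] turn -0.1
```

Emit:
arm_command --series '[[[2,-2,2,0,0],[4,-4,4,0,0],[4,-4,5,0,0],[4,-4,5,0,0]]]'

```text
time: 1.95
tool_pos: [0.4905, -0.1498, 0.1579]
eef_rot: [-3.142, 0.002, -0.048]
wrist_force: [-0.6, -0.5, 0.5]
grip_width: 0.008
```

```bash
python3 -c "
from h import *
st();plan(0,-152,.086)"
```

```text
t 1.95 box [  -4.4 -184.4] z 0.15786729705972194 yaw -2.7646255871949332 F [-0.6 -0.5  0.5] g 0.007829317427361763
shift cm [ 0.44 -3.24  7.19] turn -0.1
```

Emit:
arm_command --series '[[[0.4,-3.2,3,0,0],[0.4,-3.2,6,0,0],[0.4,-3.2,7.1,0,0],[0.4,-3.2,7.1,0,0],[0.4,-3.2,7.1,0,0]]]'

```text
time: 2.58
tool_pos: [0.4974, -0.1182, 0.0887]
eef_rot: [3.141, -0.002, -0.049]
wrist_force: [-0.3, -0.1, 0.3]
grip_width: 0.01
```

```bash
python3 -c "
from h import *
st();plan(0,89,.087);snap('side','side1.png')
p=cv2.imread('pics/side1.png')[120:270,230:430];cv2.imwrite('pics/side1c.png',cv2.resize(p,None,fx=4,fy=4))"
```

```text
t 2.575 box [   1.1 -152.5] z 0.08872186878115489 yaw -2.7975516501498943 F [-0.3 -0.1  0.3] g 0.009507313204655287
shift cm [ -0.15 -24.15   0.16] turn -0.1
```

View pics/side1c.png

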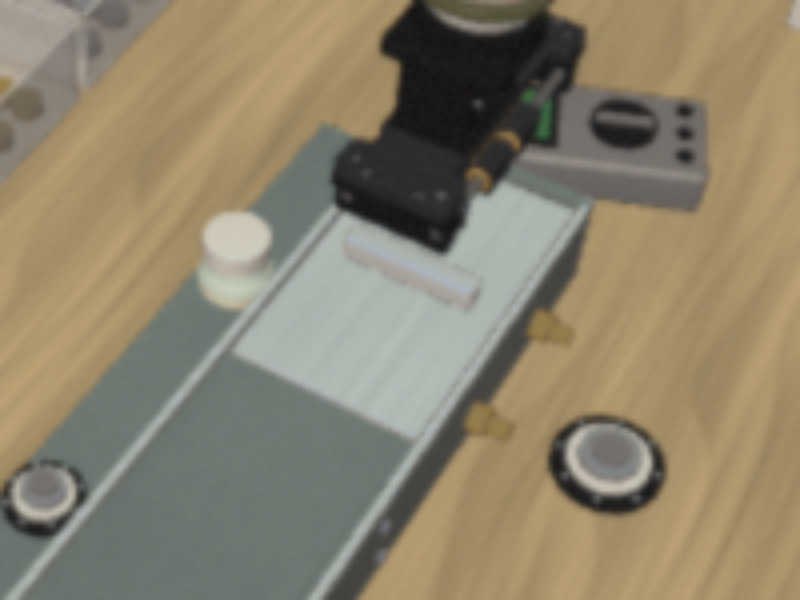

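The crop shows the closed gripper hovering behind the ridge, on the right side and level with its middle. Now I push.

Emit:
arm_command --series '[[[-0.1,-1,0.1,0,0],[-0.1,-2,0.1,0,0],[-0.1,-3,0.1,0,0],[-0.1,-4.5,0.1,0,0],[-0.1,-6,0.1,0,0],[-0.1,-8,0.1,0,0],[-0.1,-10,0.1,0,0],[-0.1,-12,0.1,0,0]]]'

```text
time: 3.62
tool_pos: [0.5015, 0.0038, 0.0865]
eef_rot: [3.141, -0.0, -0.047]
wrist_force: [0.3, -1.7, 0.6]
grip_width: 0.005
```

```bash
python3 -c "
from h import *
st();plan(0,89,.087);snap('side','side2.png')
p=cv2.imread('pics/side2.png')[120:330,200:430];cv2.imwrite('pics/side2c.png',cv2.resize(p,None,fx=2.8,fy=2.8))"
```

```text
t 3.625 box [ -0.6 -30.5] z 0.08646205524436565 yaw -2.7207321129094777 F [ 0.3 -1.7  0.6] g 0.005331347954259488
shift cm [  0.06 -11.95  -0.06] turn -0.0
```

View pics/side2c.png

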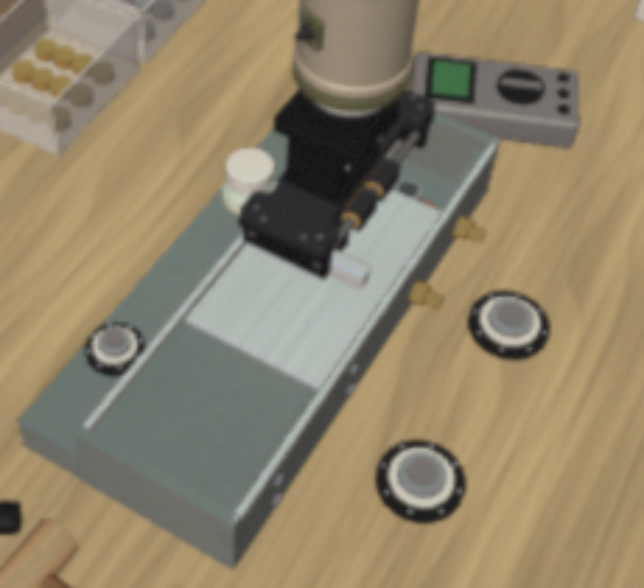

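The cover is sliding flat, with about 1.7 N on the tool.

Emit:
arm_command --series '[[[0,-2,0,0,0],[0,-4,0,0,0],[0,-6,0,0,0],[0,-8,0,0,0],[0,-9.5,0,0,0],[0,-10.5,0,0,0],[0,-11,0,0,0],[0,-11.3,0,0,0]]]'

```text
time: 4.68
tool_pos: [0.507, 0.115, 0.0864]
eef_rot: [3.141, 0.0, -0.048]
wrist_force: [-0.7, -1.3, 1.4]
grip_width: 0.005
```

```bash
python3 -c "
from h import *
st();plan(0,89,.087);snap('side','side3.png');p,d=snap('top','top3.png')
q=cv2.imread('pics/top3.png')[160:280,170:380];cv2.imwrite('pics/top3c.png',cv2.resize(q,None,fx=3.8,fy=3.8))
for x in place_of('side','ridge_top')[:2]: print(x,b(*ray('side',*x['centre'],.085)[:2]))"
```

```text
t 4.675 box [-0.3 80.9] z 0.08640082033200515 yaw -2.7629474840197554 F [-0.7 -1.3  1.4] g 0.005098350879153332
shift cm [ 0.03 -0.81 -0.06] turn -0.1
{'centre': [244.3, 287.0], 'confidence': 0.82} [  0.77052511 105.67803328]
```

View pics/top3c.png

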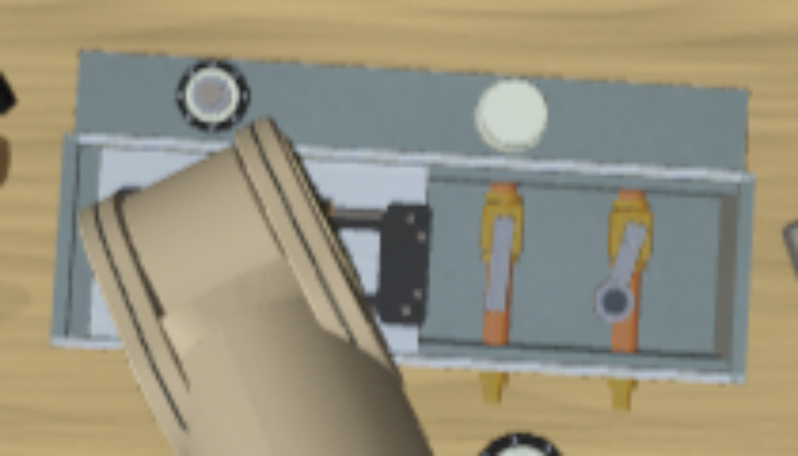

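View pics/side3.png

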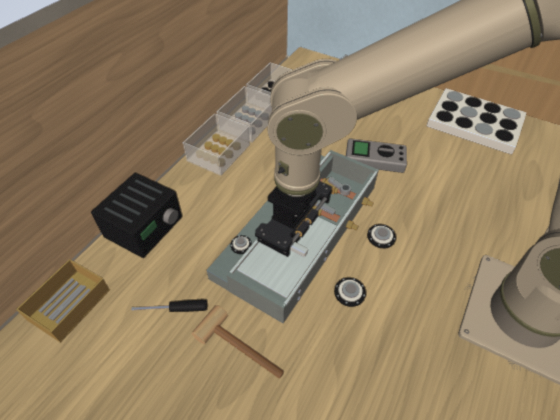

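The view shows the tagged valve, with its disc at crop (613,300), in the far place at y −157, with the handle already turned a little. The cover is still a few mm short, so I push on in small steps.

Emit:
arm_command --series '[[[0,-0.3,0,0,0],[0,-0.5,0,0,0],[0,-0.7,0,0,0],[0,-0.8,0,0,0],[0,-0.8,0,0,0]]]'

```text
time: 5.45
tool_pos: [0.5073, 0.1235, 0.0864]
eef_rot: [-3.141, -0.0, -0.048]
wrist_force: [0.4, -0.7, 0.0]
grip_width: 0.006
```

```bash
python3 -c "
from h import *
st()"
```

```text
t 5.45 box [-0.4 89.4] z 0.08643343221915917 yaw -2.7242556830992952 F [ 0.4 -0.7  0. ] g 0.005799896978447165
```

No stop felt yet.

Emit:
arm_command --series '[[[0,-0.1,0,0,0],[0,-0.2,0,0,0],[0,-0.3,0,0,0],[0,-0.3,0,0,0]]]'

```text
time: 5.95
tool_pos: [0.5075, 0.1265, 0.0865]
eef_rot: [-3.141, -0.0, -0.048]
wrist_force: [-0.2, -0.2, 0.7]
grip_width: 0.006
```

```bash
python3 -c "
from h import *
st()
p,d=snap('side','side4.png')
for x in place_of('side','ridge_top')[:1]: print(x,b(*ray('side',*x['centre'],.085)[:2]))"
```

```text
t 5.95 box [-0.4 92.4] z 0.08645611299627494 yaw -2.7311590122828298 F [-0.2 -0.2  0.7] g 0.005899984888859652
{'centre': [249.0, 286.3], 'confidence': 0.69} [ -4.49905469 117.07509972]
```

Emit:
arm_command --series '[[[0,-0.1,0,0,0],[0,-0.2,0,0,0],[0,-0.3,0,0,0],[0,-0.3,0,0,0]]]'

```text
time: 6.55
tool_pos: [0.5076, 0.1294, 0.0864]
eef_rot: [-3.141, -0.0, -0.048]
wrist_force: [-0.3, -0.6, 0.6]
grip_width: 0.006
```

```bash
python3 -c "
from h import *
st()"
```

```text
t 6.55 box [-0.4 95.3] z 0.08643593126566489 yaw -2.730218138999812 F [-0.3 -0.6  0.6] g 0.005609330399642688
```

Emit:
arm_command --series '[[[0,-0.1,0,0,0],[0,-0.2,0,0,0],[0,-0.3,0,0,0]]]'

```text
time: 6.92
tool_pos: [0.5078, 0.1305, 0.0864]
eef_rot: [3.139, 0.0, -0.049]
wrist_force: [-1.8, -10.4, 5.7]
grip_width: 0.004
```

```bash
python3 -c "
from h import *
st()
q=cv2.imread('pics/side4.png')[200:320,200:340];cv2.imwrite('pics/side4c.png',cv2.resize(q,None,fx=5,fy=5))"
```

```text
t 6.925 box [-0.3 96.4] z 0.08642966009092135 yaw -2.8072188646415586 F [ -1.8 -10.4   5.7] g 0.004474471123201517
```

View pics/side4c.png

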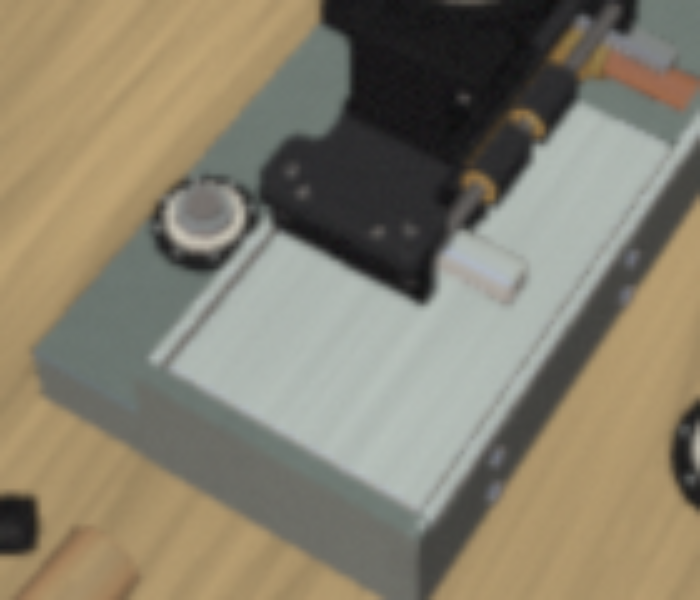

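The force rose to about 10 N at box y ≈ 96, so the cover is at its stop. I back off, lift, and move aside so the camera can see the pit.

Emit:
arm_command --series '[[[0,0.8,0,0,0],[0,1,-2,0,0],[0,1,-5,0,0],[-3,1,-9,0,0],[-6,1,-12,0,0],[-9,0,-12,0,0],[-9,0,-12,0,0]]]'

```text
time: 7.8
tool_pos: [0.4167, 0.1375, 0.2069]
eef_rot: [3.141, -0.002, -0.046]
wrist_force: [0.5, -0.1, 0.4]
grip_width: 0.006
```

```bash
python3 -c "
from h import *
st()
p,d=snap('top','top5.png');P=cloud('top',d)
q=cv2.imread('pics/top5.png')[160:280,170:380];cv2.imwrite('pics/top5c.png',cv2.resize(q,None,fx=3.8,fy=3.8))
for n in('top','side'):
  if n=='side': snap('side','side5.png')
  for l,z in(('tagged_end',.046),('plain_end',.046),('ridge_top',.085)):
    for x in place_of(n,l)[:2]: print(n,l,x,b(*ray(n,*x['centre'],z)[:2]))
"
```

```text
t 7.8 box [-91.6  99.1] z 0.20685515779505834 yaw -2.619127453268021 F [ 0.5 -0.1  0.4] g 0.006230810354258402
top tagged_end {'centre': [240.0, 335.8], 'confidence': 0.73} [ -22.60202019 -157.09974196]
top tagged_end {'centre': [237.2, 301.6], 'confidence': 0.64} [-20.30003776 -67.66439549]
top plain_end {'centre': [238.9, 304.2], 'confidence': 0.41} [-24.33057526 -74.66558133]
top ridge_top {'centre': [225.3, 231.3], 'confidence': 0.8} [  0.67735549 112.50473455]
side ridge_top {'centre': [245.4, 281.7], 'confidence': 0.88} [  8.99512248 114.37422695]
```

View pics/top5c.png

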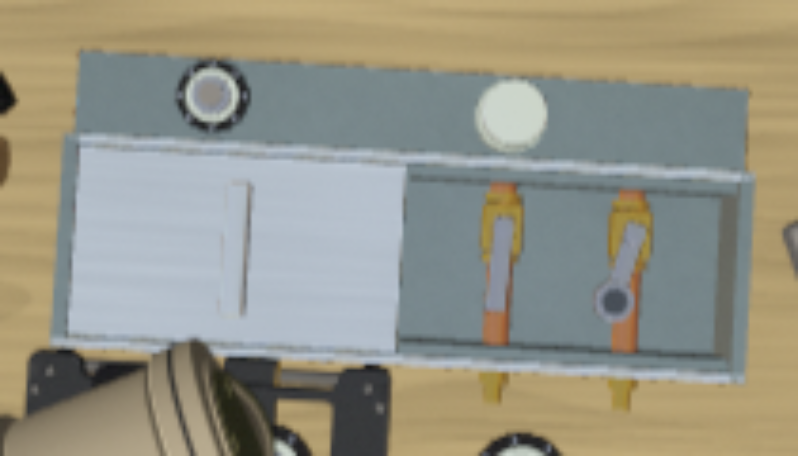

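The ridge now measures y = 112.5 in the box frame, which matches the +112 stop. Next I get the handle angle from the disc and pivot pixels.

Run:
```python
from h import *
p,d=camera('top')
for x in cut_out('top','tagged_end')[:2]: print(x['confidence'],x['extent'])
for z,r,c in((.054,160+300/3.8,170+613/3.8),(.048,160+226/3.8,170+636/3.8)): print(b(*ray('top',r,c,z)[:2]))
P=cloud('top',d)
m=(d>0)&(P[...,2]>.040)&(P[...,2]<.058)
B=np.array([b(*q) for q in P[m][:,:2]]);Z=P[m][:,2]
k=(abs(B[:,0])<50)&(B[:,1]<-120)&(B[:,1]>-200)
for q,z in zip(B[k],Z[k]): print(np.round(q),round(z*1000),end=' ')
st();plan(-22,-182,.15)
```

```text
0.63 [327.5, 221.4, 11.6, 21.6]
[ -20.29634878 -144.18956268]
[  30.97432729 -158.163462  ]
[  32. -152.] 46 [  32. -155.] 46 [  32. -157.] 49 [  32. -160.] 48 [  29. -152.] 49 [  29. -154.] 49 [  30. -157.] 50 [  30. -160.] 48 [  30. -163.] 45 [  27. -150.] 47 [  27. -152.] 52 [  27. -154.] 50 [  27. -157.] 48 [  27. -160.] 48 [  27. -162.] 49 [  24. -150.] 49 [  24. -152.] 49 [  24. -155.] 49 [  24. -158.] 47 [  24. -160.] 48 [  25. -163.] 44 [  21. -150.] 50 [  21. -153.] 47 [  22. -155.] 46 [  22. -157.] 52 [  22. -160.] 48 [  22. -163.] 47 [  19. -148.] 43 [  19. -150.] 48 [  19. -152.] 50 [  19. -155.] 49 [  19. -158.] 47 [  19. -160.] 48 [  16. -148.] 47 [  16. -151.] 44 [  16. -153.] 49 [  16. -155.] 49 [  17. -158.] 50 [  17. -160.] 50 [  13. -147.] 51 [  14. -151.] 45 [  14. -153.] 45 [  14. -156.] 46 [  14. -157.] 52 [  14. -161.] 45 [  11. -146.] 45 [  11. -148.] 50 [  11. -151.] 46 [  11. -153.] 45 [  11. -156.] 47 [  11. -158.] 49 [   8. -145.] 49 [   8. -148.] 50 [   8. -151.] 48 [   8. -153.] 47 [   9. -156.] 47 [   9. -158.] 47 [   5. -146.] 46 [   6. -149.] 44 [   6
[... 1586 characters left out ...]
2.] 46 [ -26. -134.] 52 [ -26. -135.] 58 [ -26. -139.] 53 [ -26. -141.] 55 [ -26. -144.] 55 [ -25. -146.] 56 [ -25. -149.] 54 [ -25. -151.] 56 [ -25. -154.] 53 [ -25. -157.] 52 [ -29. -134.] 52 [ -29. -137.] 50 [ -29. -139.] 52 [ -28. -141.] 54 [ -28. -144.] 53 [ -28. -146.] 56 [ -28. -149.] 55 [ -28. -151.] 55 [ -28. -154.] 53 [ -31. -136.] 54 [ -31. -139.] 53 [ -31. -141.] 56 [ -31. -144.] 55 [ -31. -146.] 56 [ -30. -149.] 56 [ -30. -152.] 53 [ -30. -155.] 51 [ -34. -139.] 49 [ -33. -141.] 56 [ -33. -144.] 55 [ -33. -146.] 56 [ -33. -149.] 53 t 8.3 box [-90.3  98.2] z 0.20620329316225836 yaw -2.7475118397349703 F [ 0.7 -0.3  0.2] g 0.00511314361765594
shift cm [ 6.85 28.02  5.61] turn -0.0
```

The disc centre is at about (−21, −144) in the box frame. That is 48 mm from the pivot (25, −157), giving an angle of about 0.27 rad, consistent with the given range.

Emit:
arm_command --series '[[[1,4.5,0,0,0],[2,9,0,0,0],[3,13.5,0,0,0],[4,18,0,0,0],[5,22.5,1,0,0],[6.8,27,3,0,0],[6.8,28,5.6,0,0],[6.8,28,5.6,0,0]]]'

```text
time: 9.3
tool_pos: [0.4711, -0.1467, 0.1486]
eef_rot: [-3.14, 0.004, -0.049]
wrist_force: [-0.6, 0.7, 0.7]
grip_width: 0.008
```

```bash
python3 -c "
from h import *
st();plan(-22,-182,.057)"
```

```text
t 9.3 box [ -23.9 -182.3] z 0.14860771568603814 yaw -2.8324640945531447 F [-0.6  0.7  0.7] g 0.007596642962983303
shift cm [ 0.22 -0.02  9.16] turn -0.1
```

Emit:
arm_command --series '[[[0.1,0,3,0,0],[0.1,0,6,0,0],[0.1,0,8,0,0],[0.1,0,9.1,0,0],[0.1,0,9.1,0,0],[0.1,0,9.1,0,0]]]'

```text
time: 10.05
tool_pos: [0.4741, -0.1464, 0.0605]
eef_rot: [3.141, -0.002, -0.048]
wrist_force: [0.6, 0.3, 0.7]
grip_width: 0.008
```

```bash
python3 -c "
from h import *
st()
s=read_state();p=b(*s['tool_pos'][:2])
for t in range(10,95,10):
  t=np.radians(t);n=np.array([np.sin(t),np.cos(t)]);D=np.array([25,-157])+48*np.array([-np.cos(t),np.sin(t)])
  F=D-14*n-np.array([9.5,8]);print(round(np.degrees(t)),np.round(F,1),np.round(D,1))
snap('side','side6.png')
p=cv2.imread('pics/side6.png')[120:270,230:430];cv2.imwrite('pics/side6c.png',cv2.resize(p,None,fx=4,fy=4))"
```

```text
t 10.05 box [ -20.9 -181.7] z 0.060539840068004 yaw -2.7230735128392625 F [0.6 0.3 0.7] g 0.008049623794892899
10 [ -34.2 -170.5] [ -22.3 -148.7]
20 [ -34.4 -161.7] [ -20.1 -140.6]
30 [ -33.1 -153.1] [ -16.6 -133. ]
40 [ -30.3 -144.9] [ -11.8 -126.1]
50 [ -26.1 -137.2] [  -5.9 -120.2]
60 [ -20.6 -130.4] [   1.  -115.4]
70 [ -14.1 -124.7] [   8.6 -111.9]
80 [  -6.6 -120.2] [  16.7 -109.7]
90 [   1.5 -117. ] [  25. -109.]
```

View pics/side6c.png

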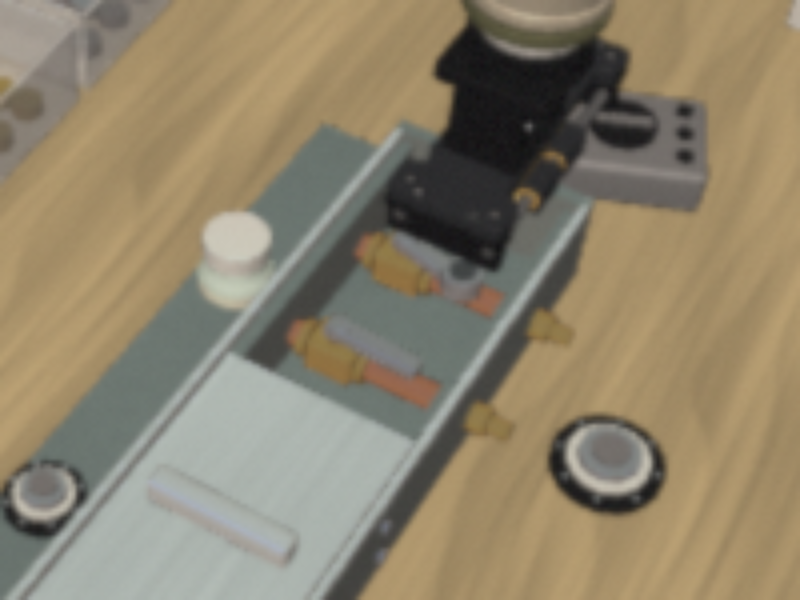

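The crop shows the closed gripper in the pit, on the −y side of the disc. I now push the first half of the arc.

Emit:
arm_command --series '[[[-0.6,-0.3,0.4,0,0],[-1.1,-1.0,0.4,0,0],[-1.2,-1.7,0.4,0,0],[-1.2,-2.3,0.4,0,0],[-1.2,-2.9,0.4,0,0],[-0.9,-3.7,0.4,0,0],[-0.5,-4.4,0.4,0,0],[-0.5,-4.4,0.4,0,0]]]'

```text
time: 11.1
tool_pos: [0.4709, -0.1011, 0.0554]
eef_rot: [-3.141, -0.0, -0.046]
wrist_force: [-0.3, -0.0, -0.2]
grip_width: 0.004
```

```bash
python3 -c "
from h import *
st()
snap('side','side7.png')
p=cv2.imread('pics/side7.png')[120:270,230:430];cv2.imwrite('pics/side7c.png',cv2.resize(p,None,fx=4,fy=4))"
```

```text
t 11.1 box [ -26.2 -136.7] z 0.055399736820824705 yaw -2.658140274007991 F [-0.3 -0.  -0.2] g 0.004431257917732683
```

View pics/side7c.png

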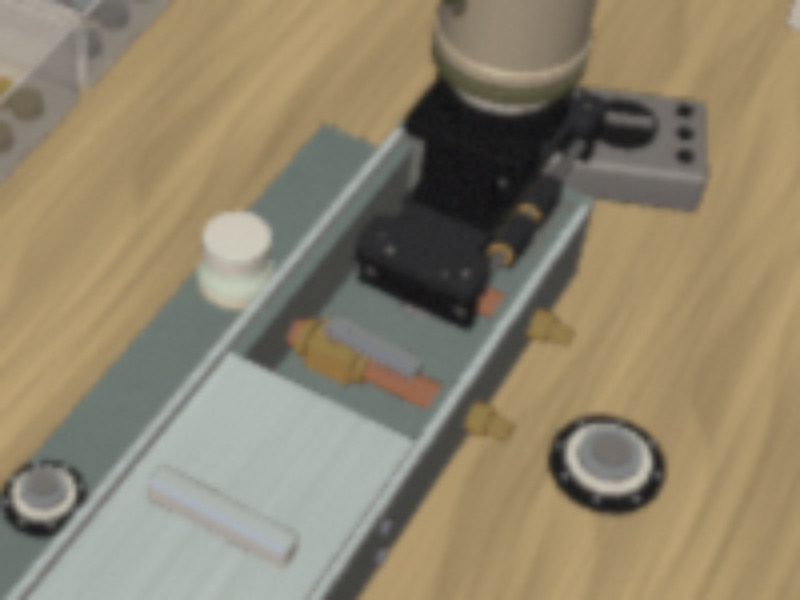

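Emit:
arm_command --series '[[[0.3,-0.3,0,0,0],[0.6,-0.7,0,0,0],[0.9,-1.0,0,0,0],[1.2,-1.2,0,0,0],[1.6,-1.5,0,0,0],[2.0,-1.8,0,0,0],[2.4,-2.0,0,0,0],[2.6,-2.1,0,0,0]]]'

```text
time: 12.15
tool_pos: [0.4978, -0.0825, 0.0554]
eef_rot: [3.141, -0.0, -0.048]
wrist_force: [-2.6, -1.9, 0.9]
grip_width: 0.003
```

```bash
python3 -c "
from h import *
st()
snap('top','top8.png');snap('side','side8.png')
p=cv2.imread('pics/side8.png')[120:270,230:430];cv2.imwrite('pics/side8c.png',cv2.resize(p,None,fx=4,fy=4))
q=cv2.imread('pics/top8.png')[160:280,170:380];cv2.imwrite('pics/top8c.png',cv2.resize(q,None,fx=3.8,fy=3.8))"
```

```text
t 12.15 box [  -0.2 -116.8] z 0.05544689092026518 yaw -2.740355929715533 F [-2.6 -1.9  0.9] g 0.002696421889909923
```

View pics/side8c.png

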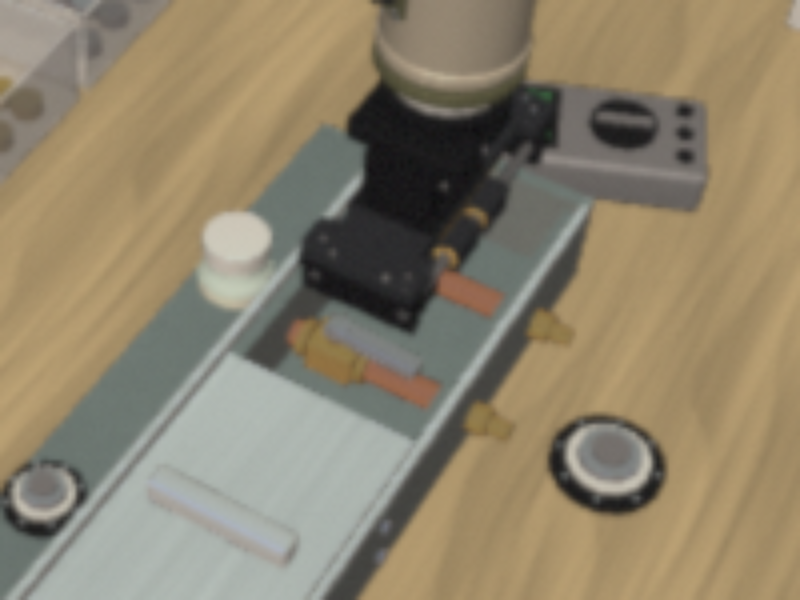

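View pics/top8c.png

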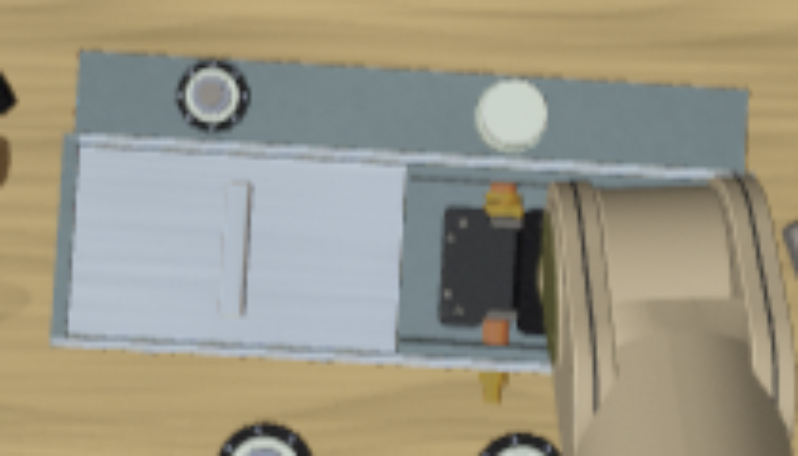

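The force is (−2.6, −1.9) N, so the finger is pushing the disc as expected. I continue in +x until I feel the stop.

Emit:
arm_command --series '[[[0.1,0,0,0,0],[0.2,0,0,0,0],[0.3,0,0,0,0],[0.3,0,0,0,0]]]'

```text
time: 12.75
tool_pos: [0.5002, -0.0822, 0.0553]
eef_rot: [-3.141, 0.001, -0.047]
wrist_force: [-4.0, 1.9, 1.3]
grip_width: 0.005
```

```bash
python3 -c "
from h import *
st()"
```

```text
t 12.75 box [   2.2 -116.5] z 0.05532216939458466 yaw -2.7197846718459893 F [-4.   1.9  1.3] g 0.0052752028275977825
```

Emit:
arm_command --series '[[[0.1,0,0,0,0],[0.2,0,0,0,0],[0.2,0,0,0,0]]]'

```text
time: 13.12
tool_pos: [0.5006, -0.0823, 0.055]
eef_rot: [-3.141, 0.004, -0.047]
wrist_force: [-12.7, 3.6, 7.8]
grip_width: 0.009
```

```bash
python3 -c "
from h import *
st()"
```

```text
t 13.125 box [   2.6 -116.5] z 0.05504419020503312 yaw -2.7188700297466273 F [-12.7   3.6   7.8] g 0.008670821525191717
```

It reached the stop at 12.7 N, at the predicted position. Back off, lift and check.

Emit:
arm_command --series '[[[-0.5,0.1,0,0,0],[-1.2,0.3,0,0,0],[-1.2,0.3,-3,0,0],[-1.2,0.3,-7,0,0],[-2,3,-12,0,0],[-3,8,-14,0,0],[-3,13,-14,0,0],[-3,17,-14,0,0]]]'

```text
time: 14.12
tool_pos: [0.4639, -0.2539, 0.1962]
eef_rot: [3.14, -0.002, -0.05]
wrist_force: [0.8, 0.0, 0.2]
grip_width: 0.005
```

```bash
python3 -c "
from h import *
st()
p,d=snap('top','top9.png')
for l,z in(('tagged_end',.046),('plain_end',.046),('ridge_top',.085)):
    for x in place_of('top',l)[:2]: print(l,x,b(*ray('top',*x['centre'],z)[:2]))
P=cloud('top',d);m=(d>0)&(P[...,2]>.052)&(P[...,2]<.060)
B=np.array([b(*q) for q in P[m][:,:2]]);k=(abs(B[:,0])<45)&(B[:,1]<-85)&(B[:,1]>-210);print('disc',B[k].mean(0),k.sum())
m=(d>0)&(P[...,2]>.041)&(P[...,2]<.053)
B=np.array([b(*q) for q in P[m][:,:2]]);k=(B[:,0]>8)&(B[:,0]<45)&(B[:,1]<-126)&(B[:,1]>-150);print('bar x',B[k].mean(0),k.sum())
q=cv2.imread('pics/top9.png')[160:280,170:380];cv2.imwrite('pics/top9c.png',cv2.resize(q,None,fx=3.8,fy=3.8));snap('side','side9.png')
"
```

```text
t 14.125 box [ -26.  -289.6] z 0.19622092329634522 yaw -2.8429596245108013 F [0.8 0.  0.2] g 0.005101252156442357
plain_end {'centre': [238.2, 303.0], 'confidence': 0.66} [-22.6897489 -71.4462869]
ridge_top {'centre': [222.8, 228.9], 'confidence': 0.56} [  6.58723966 118.87909585]
disc [  24.50488136 -110.12517682] 77
bar x [  25.17435831 -139.09278691] 49
```

View pics/top9c.png

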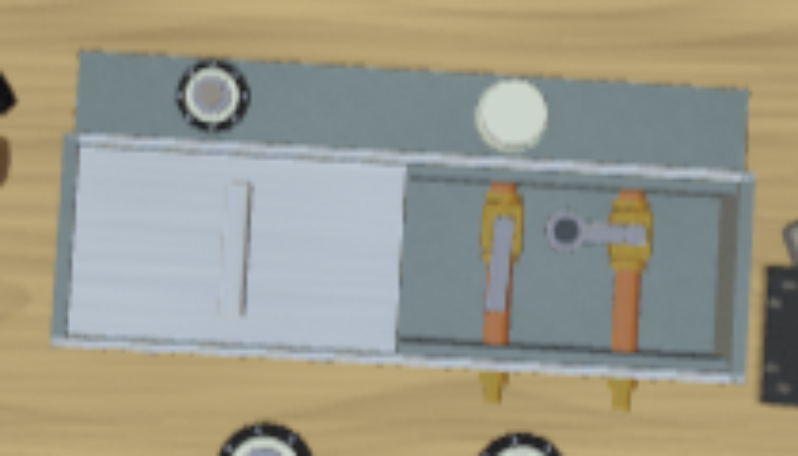

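View pics/side9.png

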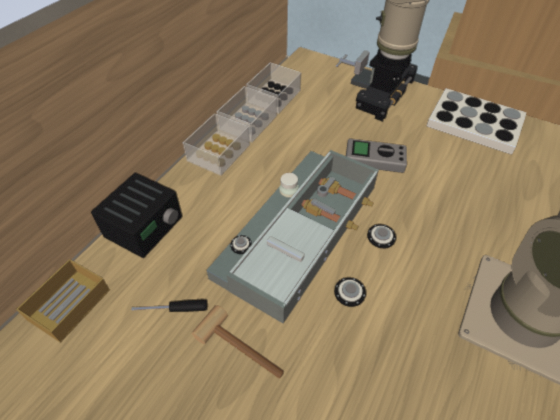

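The crop shows the disc at (565,230) with the handle across its pipe. The disc centre measures (24.5, −110) against the expected (25, −109). The plain handle is unchanged. The ridge network now reads 118.9 (confidence 0.56), which doesn't fit the stop, so I cross-check with depth before handing in.

```bash
python3 -c "
from h import *
p,d=camera('top');P=cloud('top',d);m=(d>0)&(P[...,2]>.079)&(P[...,2]<.095)
B=np.array([b(*q) for q in P[m][:,:2]]);k=(abs(B[:,0])<50)&(B[:,1]>60)&(B[:,1]<160);y=B[k];print('ridge',y.mean(0),k.sum(),y.min(0),y.max(0))
st()
if abs(y.mean(0)[1]-112)<3: print(hand_in())
"
```

```text
ridge [1.46073008e-02 1.12315717e+02] 227 [-44.03549544 104.48632373] [ 44.30013233 120.74248594]
t 14.425 box [ -25.4 -285.8] z 0.1955490373861813 yaw -2.6700818727096145 F [ 1.1  0.3 -0.4] g 0.0028283059308740017
the job is handed in; nothing more can be done
None
```

The tagged air line is shut off and the job is handed in at about 14.4 s. I slid the cover by its ridge to the far left stop, then pushed the disc handle clockwise until it hit its stop.

- **Cover:** the push force rose to about 10 N at the stop. Depth puts the ridge at y = 112.3 mm in the box frame (stop: 112). One last network reading gave 118.9 mm at confidence 0.56. It disagrees with the depth and with an earlier 112.5 mm reading, so I took it as noise.
- **Tagged handle:** I felt the stop at about 13 N. The disc centre measures (24.5, −110) mm in the box frame, where fully shut is (25, −109). That is within about 1° of a quarter turn.
- **Everything else:** the plain handle and the other things on the bench look unmoved in the last pictures. The arm ended clear of everything, touching nothing.

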